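# Lock the castle nut on the wheel arbor

### The job

The castle nut on the wheel arbor is slack and its locking pin lies on the bench. Turn the nut clockwise until you feel it bite on its washer, carry on only to the next slot that lines up with the cross hole in the spindle (do not go past it and do not turn back), then push the locking pin fully home through slot and hole without forcing it, and let go. Leave the other things on the bench where they are.

Things in the scene. Friction and masses are not known exactly. Their poses are not given: they have to be found in the camera images.
- nut_mid (a point): Centre of the steel castle nut on its vertical axis, 70 mm above the bench. Hexagon, 46 mm across flats, 53 mm across corners, 55 to 86 mm above the bench; six 10 mm wide slots, open to the top, floor 72 mm above the bench, one at the middle of each flat. z up, x through the middle of a flat; slots and flats at 0, 60, 120 ... degrees from x. Tightens clockwise from above.
- nut: The same nut, origin at its underside. Slack, it turns against only 0.06 N m; from a bite angle that cannot be seen, 30 to 125 degrees ahead at the start, it turns against 0.7 N m (when the hand stops, about half of that stays). The slot to pin is the first to line up with the cross hole after the bite, 12 to 36 degrees beyond it. One or two slots may pass the hole before the bite: wrong. The nut stays where left.
- slot0 (a point): Slot 0 of the nut: middle of the slot, 18 mm from the nut's axis, 77 mm above the bench, in direction of the nut's x axis.
- slot1 (a point): Slot 1 of the nut: middle of the slot, 18 mm from the nut's axis, 77 mm above the bench, 60 degrees anticlockwise from slot 0 seen from above.
- slot2 (a point): Slot 2 of the nut: middle of the slot, 18 mm from the nut's axis, 77 mm above the bench, 120 degrees anticlockwise from slot 0 seen from above.
- slot3 (a point): Slot 3 of the nut: middle of the slot, 18 mm from the nut's axis, 77 mm above the bench, 180 degrees anticlockwise from slot 0 seen from above.
- slot4 (a point): Slot 4 of the nut: middle of the slot, 18 mm from the nut's axis, 77 mm above the bench, 240 degrees anticlockwise from slot 0 seen from above.
- slot5 (a point): Slot 5 of the nut: middle of the slot, 18 mm from the nut's axis, 77 mm above the bench, 300 degrees anticlockwise from slot 0 seen from above.
- spindle: Fixed steel spindle end through the nut, 25.6 mm diameter, top 94.5 mm above the bench, with a dark groove along the cross hole on its end. Origin on its axis 55 mm above the bench; z up, x along the cross hole. Under the nut the stand has a 48 mm steel flange, below it a grey felt wheel of 106 mm diameter, top at 44 mm, and a grey foot of 132 mm diameter, all fixed to the bench.
- hole_mid (a point): Middle of the cross hole: on the spindle's axis, 77 mm above the bench. The hole is 10 mm wide and 10 mm high, runs level right through the spindle, and can be entered from either end.
- hole_a (a point): Point on the line of the cross hole, 18 mm from the spindle axis towards the spindle's +x; a slot lines up when its point lies here.
- washer_top (a point): Top of the spring washer under the nut, 47 mm diameter, on the axis. When slack it lies 53 mm above the bench, that is 2.000 mm below the spindle's origin; it is squeezed down by 0.75 mm per turn of tightening after the bite, so by less than 0.1 mm: too little to read.
- nut_flange_top (a point): Thin flange at the nut's foot, 45 mm diameter, on the axis. It lies 0.200 mm above the spindle's origin when the nut bears on its washer and rises by 0.75 mm per turn of slack: too little to read.
- pin: Loose steel locking pin, 0.09 kg, lying flat. Shank 8 mm thick, 54 mm long (last 4 mm tapered), along +x from the shoulder; behind the shoulder an upright dark grip block 22 mm long (x), 14 wide (y), 32 high (z). Origin at the shoulder on the block's underside; shank axis 5.5 mm above it. Home: shoulder bears on a flat of the nut, 23 mm from the nut's axis.
- pin_head (a point): Centre of the pin's grip block (half-way up, 16 mm above its underside, 11 mm behind the shoulder): grasp it here or a little higher, across its 14 mm width.
- pin_seat (a point): Point on the shank's axis 23 mm ahead of the shoulder; it coincides with hole_mid when the pin is home.
- felt_cone: Bystander: small grey felt cone, 30 mm diameter, 48 mm high; origin at the centre of its underside.
- loupe: Bystander: black eye loupe, 32 mm diameter, 28 mm high; origin at the centre of its underside.
- paste_tin: Bystander: round tin, 69 mm diameter, 28 mm high; origin at the centre of its underside.
- caliper: Bystander: caliper lying flat, 60 x 170 x 9 mm; origin at the centre of its underside.

How it is judged:
By the outcome, as a careful person would: the job done as asked, in the order asked, and still so for the second after the job is handed in, with the robot touching nothing.
It also fails if it takes over 72 s, if anything falls off the work surface, if the arm or the gripper's body presses on something with over 40 N, if the wrist force passes 120 N, or if a joint passes its speed limit or range.

### The arm

A 6-joint arm with a two-finger parallel gripper is mounted at the origin on a cart in front of the work surface, level with it; the furniture and walls round the work are solid. World frame = base frame: x ahead of the robot, y to its left, z up, the work surface at z = 0. Lengths are in mm, angles in rad, forces in N, time in s.
With the tool pointing down it reaches from about 300 to 775 mm from the base axis. Payload 14.6 kg.
Tool frame: the origin (TCP) lies at the very end of the fingers, on their centre line; the grasp point (between the pads) lies 19 mm behind it (manip.grip_point_offset is the distance from the TCP to the grasp point, in mm); z points along the fingers, y is the line along which they close (so a half turn about z gives the same grasp; the last joint's range is limited). The gripper opens to 94 mm and grips with 3 to 60 N. Pads are 16 mm wide; open, the fingers measure 119 mm over their backs; the gripper's body (75 mm by 177 mm) begins 78 mm behind the grasp point.
Start: joints at [1.282, 0.3, 1.521, -0, 1.321, -0.067], TCP at [120.99, 536.517, 174.246] pointing down, gripper open.
Joint ranges: [-3.03, 3.03], [-0.79, 2.21], [0.23, 2.52], [-1.04, 4.18], [0, 3.07], [-2.55, 2.55]. Speed limits (rad/s): [2.22, 2.22, 2.57, 3.14, 3.14, 3.14].

### API

Orientations are given as [roll, pitch, yaw] about the fixed x, y, z axes, in that order (R = Rz(yaw) Ry(pitch) Rx(roll)).
In Python, from cell import telemetry, eyes, manip gives the robot as it stands.
- The arm moves only by the tool play_rows, never from a script. Its arguments are lists of equal length, an entry for each row: "translation": the shift along the world's x, y, z in m, a list of three; "yaw": the turn about the world's z in rad. A call has 1 to 12 rows; each row is the pose to reach, as a shift and turn from the pose commanded when the call began; what a row does not reach only later rows make up. A row lasts 1/8 s, in which the tool goes at most 62.5 mm and 10.7 degrees, less where a joint would pass 70% of its speed; a pose out of reach is approached as far as the arm can. A call with a gripper value outside its range is refused whole. "hand" is the opening, from 0 (shut) to 1 (fully open), set as the call begins (left out, the last holds). The fingers move at their own pace and stop on an object; "force" is the grip in N (left out, the last holds). Time passes only in rows, so rows that repeat a pose let the fingers close. It gives the time, the measured TCP pose, the force, the opening and the grip force at its end, in the units of the state.
- telemetry.read_state(): the state, without advancing time (a new reading comes with each control period).
- eyes.camera(name): name is "scene" or "top"; returns a dict with "pixels" (420x560x3 uint8, red, green, blue), "fx", "fy", "cx", "cy" (pixels), "cam_to_world" (4x4, takes a point from camera to world coordinates). Camera axes: x right, y up, looking along -z (the intrinsics and any distortion apply to the point x, -y, -z); pixel columns grow to the right and rows downward; lengths in mm; the calibration is good to about 2 mm. A picture is of the moment at which its call begins. There is no depth.
- manip.sign_off(): hands the job in; it is judged then, once.
The state is a dict: "clock": time; "joints": joint angles; "qd": joint speeds; "effort": joint torques, N m; "eef_pos": TCP position; "eef_rot": TCP orientation; "wrist_force": force on the tool from outside, world axes, zero at the start; "moment": the same for the moment, N m; "finger_gap": finger opening in mm; "finger_force": force on a finger pad.
Only numpy, scipy, OpenCV 4.12 (cv2) and the standard library are available. Lean on these libraries where they do the work, as an engineer would, in place of code of your own. Each camera call takes 0.05 s, during which the arm holds its last target. There are 200 camera calls.

## Working session

There is one attempt and no reset: what is moved stays moved. The work goes in short steps, Python scripts to look and compute and a tool call to move; the robot and the scene stay as the last step left them, time stands still between calls to the robot, and variables do not carry over. Pictures are saved under pics/ and viewed, at most 10 in all, crops included, and the job is handed in when it is done.

Besides the shell and the picture viewer there is one more tool, called after "Emit:" as name(argument=value, ...) on one line, values as JSON. play_rows: Moves the arm, as the interface text tells. Its arguments: {"type":"object","properties":{"translation":{"type":"array","items":{"type":"array","items":{"type":"number"}}},"yaw":{"type":"array","items":{"type":"number"}},"hand":{"type":"number"},"force":{"type":"number"}},"required":["translation","yaw"]}

```bash
mkdir -p pics; cat > h.py <<'E'
import numpy as np,cv2
from cell import telemetry,eyes,manip
def ray(c,u,v):
    d=np.array([(u-c['cx'])/c['fx'],-(v-c['cy'])/c['fy'],-1]);T=np.array(c['cam_to_world']);return T[:3,3],T[:3,:3]@d
def at(c,u,v,z):
    o,d=ray(c,u,v);return o+d*(z-o[2])/d[2]
def px(c,p):
    T=np.array(c['cam_to_world']);q=T[:3,:3].T@(np.array(p)-T[:3,3]);return c['cx']+c['fx']*q[0]/-q[2],c['cy']+c['fy']*q[1]/q[2]
def crop(c,u,v,w,h,s,name):
    im=c['pixels'][max(0,int(v-h/2)):int(v+h/2),max(0,int(u-w/2)):int(u+w/2),::-1]
    print('crop origin',max(0,int(u-w/2)),max(0,int(v-h/2)));cv2.imwrite('pics/'+name,cv2.resize(im,None,fx=s,fy=s,interpolation=cv2.INTER_CUBIC))
E
python3 - <<'E'
from h import *
s=telemetry.read_state();print(s)
a=eyes.camera('top');b=eyes.camera('scene')
for c in(a,b):print({k:c[k] for k in c if k!='pixels'})
cv2.imwrite('pics/a.png',a['pixels'][...,::-1]);cv2.imwrite('pics/b.png',b['pixels'][...,::-1])
E
```

```text
{'clock': 0.0, 'joints': array([ 1.28239405e+00,  3.00500052e-01,  1.52156965e+00, -5.74164190e-06,
        1.32068881e+00, -6.65876333e-02]), 'qd': array([-7.86207797e-06, -7.63342484e-04,  5.15876374e-04,  9.43114937e-04,
        2.33763019e-04, -1.63073374e-03]), 'effort': array([ 1.86347620e-04, -5.31804156e+01, -3.52746892e+01,  7.08380900e-02,
        2.43949756e-02, -2.31026569e-06]), 'eef_pos': array([120.91466043, 536.24461673, 173.67530347]), 'eef_rot': array([-3.14042901e+00, -7.20251265e-05,  2.91977940e+00]), 'wrist_force': array([ 0.22455883, -0.06262464,  0.00371352]), 'moment': array([-0.00309326,  0.0076809 , -0.00582961]), 'finger_force': 0.0, 'finger_gap': 93.85677552683846}
{'fx': 399.0156372610696, 'fy': 399.0156372610696, 'cx': 278.603751537864, 'cy': 204.0666535463505, 'cam_to_world': array([[ 1.36435583e-02,  9.92824302e-01, -1.18801341e-01,
         4.65571640e+02],
       [-9.99896615e-01,  1.30073110e-02, -6.12933585e-03,
        -6.25236670e+01],
       [-4.54006760e-03,  1.18872685e-01,  9.92899125e-01,
         1.04626842e+03],
       [ 0.00000000e+00,  0.00000000e+00,  0.00000000e+00,
         1.00000000e+00]])}
{'fx': 462.40343412206425, 'fy': 462.40343412206425, 'cx': 282.25177114545374, 'cy': 211.6363783713889, 'cam_to_world': array([[ 5.66163296e-01,  4.39863178e-01, -6.97122304e-01,
        -1.17538862e+02],
       [-8.24189724e-01,  3.15474770e-01, -4.70305187e-01,
        -5.50905458e+02],
       [ 1.30545645e-02,  8.40830574e-01,  5.41140946e-01,
         5.98314782e+02],
       [ 0.00000000e+00,  0.00000000e+00,  0.00000000e+00,
         1.00000000e+00]])}
```

View pics/a.png

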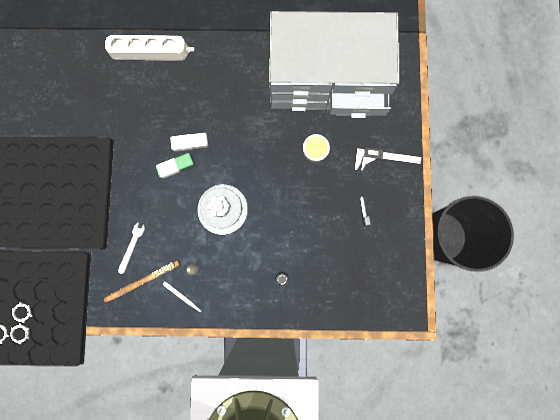

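View pics/b.png

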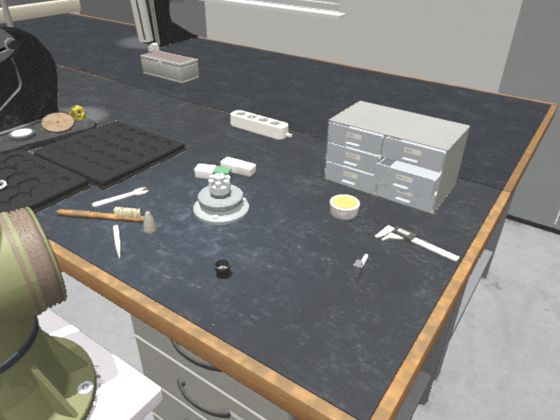

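The top view shows the nut and stand at about (222,208), the pin at (365,211), the loupe at (281,279) and the cone at (191,269). In the scene view the nut is at (219,185) and the pin at (361,265).

```bash
python3 - <<'E'
from h import *
a=eyes.camera('top');b=eyes.camera('scene')
def cr(c,u,v,w,h,W,H): return cv2.resize(c['pixels'][v-h//2:v+h//2,u-w//2:u+w//2,::-1],(W,H),interpolation=cv2.INTER_CUBIC)
# each 40x30 ->400x300 (x10), origins printed
m=np.vstack([np.hstack([cr(a,220,205,40,30,400,300),cr(b,219,187,40,30,400,300)]),np.hstack([cr(a,365,211,40,30,400,300),cr(b,361,264,40,30,400,300)])])
cv2.imwrite('pics/c.png',m)
E
```

```text
(no output)
```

View pics/c.png

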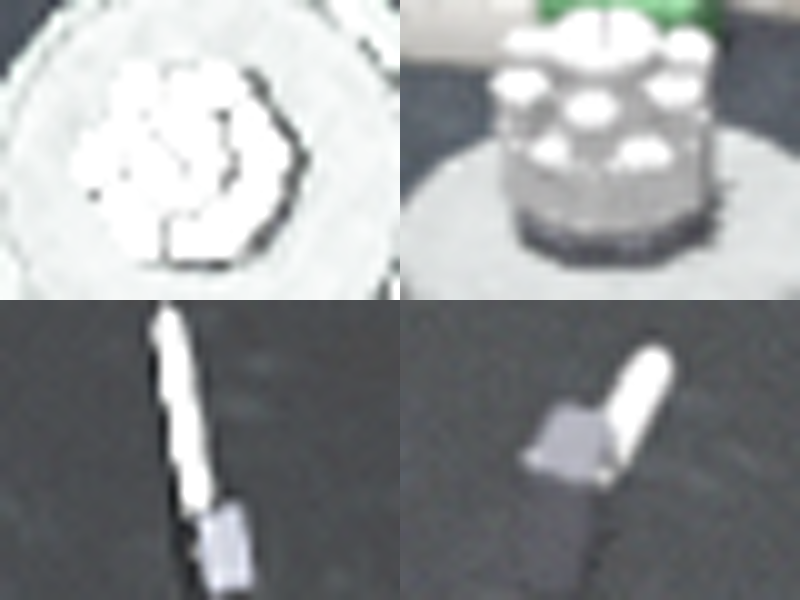

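Top-left shows the nut (slots blurred, nearly saturated, with a hint of the groove). Top-right shows the castle tops and a vertical groove at crop (605,30). The pin's block and shank are clear. I'll stretch the contrast next.

```bash
python3 - <<'E'
from h import *
A=[eyes.camera('top') for _ in range(6)];B=[eyes.camera('scene') for _ in range(6)]
ma=np.mean([x['pixels'].astype(float) for x in A],0);mb=np.mean([x['pixels'].astype(float) for x in B],0)
np.save('ma.npy',ma);np.save('mb.npy',mb)
def cr(m,u,v,lo,hi,w=26,h=26):
    p=cv2.resize(m[v-h//2:v+h//2,u-w//2:u+w//2].mean(2),(400,400),interpolation=cv2.INTER_CUBIC);return np.clip((p-lo)/(hi-lo)*255,0,255).astype(np.uint8)
print(np.percentile(ma[195:218,207:232].mean(2),[5,25,50,75,95]))
cv2.imwrite('pics/d.png',np.hstack([cr(ma,219,205,200,256),cr(mb,221,186,130,256)]))
E
```

```text
[152.12222222 238.44444444 248.66666667 255.         255.        ]
```

View pics/d.png

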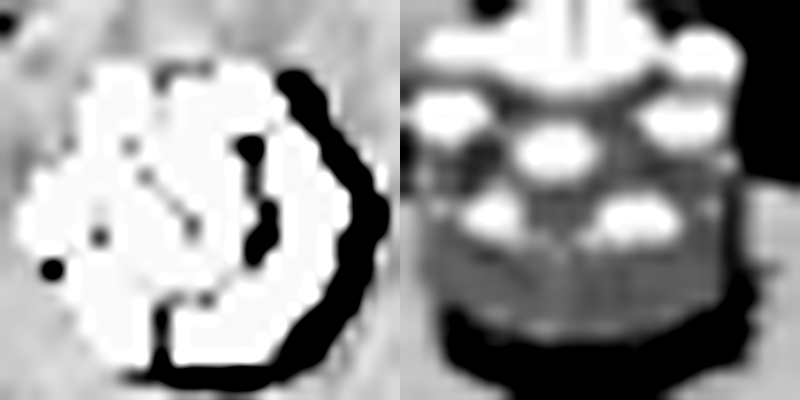

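The groove in the top view runs from crop (130,148) to (192,228). In the scene view it is nearly vertical at (575,25). The tooth tops in the scene view are at (440,45), (450,112), (555,150), (690,120) and (705,50). Next I fit the poses.

```bash
python3 - <<'E'
from h import *
from scipy.optimize import least_squares
a=eyes.camera('top');b=eyes.camera('scene')
s=400/26
A=lambda X,Y:(206+X/s-.5,192+Y/s-.5)
B=lambda X,Y:(208+(X-400)/s-.5,173+Y/s-.5)
# groove
for n,c,f,P in(('top',a,A,[(130,148),(192,228)]),('scene',b,B,[(576,5),(576,55)])):
    q=[at(c,*f(*p),94.5)[:2] for p in P];d=q[1]-q[0];print(n,'groove',q,np.degrees(np.arctan2(d[1],d[0]))%180)
teeth=[B(*p) for p in[(450,112),(555,150),(690,120),(705,50)]]
W=np.array([at(b,*t,86)[:2] for t in teeth])
def r(p):
    best=[]
    for w in W: best.append(0)
    ang=np.radians(p[2]+30+60*np.arange(6));T=p[:2]+p[3]*np.c_[np.cos(ang),np.sin(ang)]
    return np.concatenate([w-T[np.argmin(np.linalg.norm(T-w,axis=1))] for w in W])
best=min((least_squares(r,[*(W.mean(0)+[8,5]),p0,21]) for p0 in range(0,60,10)),key=lambda o:o.cost)
print('scene nut',best.x,best.cost,best.fun.round(1))
print('top nut ctr', at(a,*A(203,220),86)[:2])
# pin
print('blk top', at(a,345+22.8-.5,196+24.7-.5,32), at(b,341+17-.5,249+14.3-.5,32))
# shank edges from threshold in top mean image
m=np.load('ma.npy')[185:235,350:385].mean(2)
ys,xs=np.nonzero(m>200);P=np.array([at(a,x+350,y+185,5.5)[:2] for x,y in zip(xs,ys)])
v=cv2.fitLine(P.astype(np.float32),cv2.DIST_L2,0,.01,.01).ravel();t=(P-v[2:])@v[:2]
print('shank top',np.degrees(np.arctan2(v[1],v[0])),v[2:]+v[:2]*t.min(),v[2:]+v[:2]*t.max(),len(P))
m=np.load('mb.npy')[245:280,340:385].mean(2)
ys,xs=np.nonzero(m>200);P=np.array([at(b,x+340,y+245,5.5)[:2] for x,y in zip(xs,ys)])
v=cv2.fitLine(P.astype(np.float32),cv2.DIST_L2,0,.01,.01).ravel();t=(P-v[2:])@v[:2]
print('shank scene',np.degrees(np.arctan2(v[1],v[0])),v[2:]+v[:2]*t.min(),v[2:]+v[:2]*t.max(),len(P))
E
```

```text
top groove [array([584.5539683 ,  99.01120818]), array([572.09211206,  88.90856859])] 39.03116249532425
scene groove [array([582.71160078,  99.32988594]), array([570.80205959,  88.95933783])] 41.04858109477772
scene nut [576.20559152  94.01583868  62.95493309  20.83178008] 0.5254913322593602 [ 0.4 -0.3 -0.3  0.2 -0.3 -0.4  0.2  0.5]
top nut ctr [574.33450042  88.56682833]
blk top [ 548.53528273 -282.55914989   32.        ] [ 546.02174032 -280.96394336   32.        ]
shank top 14.082614 [ 541.09417166 -288.75560051] [ 611.30667184 -271.14208742] 85
shank scene 7.1001287 [ 570.95811404 -275.96612399] [ 614.57537019 -270.53320803] 41
```

Nut axis ≈ (577,94), nut angle ≈ 3° (mod 60), cross hole ≈ 40°. The slot lines up after about 23, 83 or 143° of clockwise turn, so the bite must fall in 47–71° or 107–125°. I'll check the torque at about 75°.

Emit:
play_rows(translation=[[0.04, -0.04, 0], [0.08, -0.08, 0], [0.12, -0.12, 0], [0.16, -0.16, 0], [0.2, -0.2, 0], [0.25, -0.24, 0], [0.3, -0.29, 0], [0.34, -0.33, 0], [0.38, -0.37, 0], [0.42, -0.41, 0], [0.45, -0.438, 0], [0.456, -0.4425, 0]], yaw=[0, 0, 0, 0, -0.1, -0.15, -0.2, -0.25, -0.25, -0.25, -0.25, -0.25], hand=1)

```text
clock: 2.4
eef_pos: [578.0, 92.3, 173.7]
eef_rot: [-3.141, -0.0, 2.667]
wrist_force: [-0.6, -0.1, 0.4]
finger_gap: 94.2
finger_force: 0.0
```

Emit:
play_rows(translation=[[0, 0, 0], [0, 0, 0], [0, 0, 0]], yaw=[0, 0, 0])

```text
clock: 2.78
eef_pos: [576.5, 94.9, 174.6]
eef_rot: [3.141, 0.0, 2.671]
wrist_force: [0.0, 0.1, -0.2]
finger_gap: 94.0
finger_force: 0.0
```

Emit:
play_rows(translation=[[0, -0.0005, -0.03], [0, -0.0005, -0.06], [0, -0.0005, -0.09], [0, -0.0005, -0.105], [0, -0.0005, -0.113], [0, -0.0005, -0.113], [0, -0.0005, -0.113]], yaw=[0, 0, 0, 0, 0, 0, 0])

```text
clock: 3.65
eef_pos: [577.5, 93.6, 62.2]
eef_rot: [3.141, 0.001, 2.67]
wrist_force: [-0.4, -0.6, -0.4]
finger_gap: 94.0
finger_force: 0.0
```

Emit:
play_rows(translation=[[0, 0, 0], [0, 0, 0], [0, 0, 0], [0, 0, 0], [0, 0, 0], [0, 0, 0], [0, 0, 0], [0, 0, 0]], yaw=[0, 0, 0, 0, 0, 0, 0, 0], hand=0.3, force=25)

```text
clock: 4.65
eef_pos: [577.0, 93.5, 61.3]
eef_rot: [3.142, 0.0, 2.67]
wrist_force: [0.5, 0.4, 0.6]
finger_gap: 28.5
finger_force: 0.0
```

```bash
python3 - <<'E'
from h import *
R=[telemetry.read_state() for _ in range(1)]
for s in R: print(s['clock'],s['eef_pos'],s['eef_rot'],s['wrist_force'],s['moment'],s['finger_gap'],s['finger_force'],s['joints'])
E
```

```text
4.65 [577.00116791  93.51494132  61.27122699] [3.14157711e+00 3.15437153e-05 2.66977331e+00] [0.4886703  0.40308617 0.61019916] [-0.02276191  0.01927701 -0.00758334] 28.493590230896903 0.0 [ 9.80201973e-02  4.88217947e-01  1.53585085e+00 -4.37558735e-06
  1.11748891e+00 -1.00095487e+00]
```

```bash
python3 - <<'E'
from h import *
a=eyes.camera('top');b=eyes.camera('scene')
f=lambda c,u,v:cv2.resize(c['pixels'][v-60:v+60,u-40:u+40,::-1],(400,600),interpolation=cv2.INTER_CUBIC)
cv2.imwrite('pics/e.png',np.hstack([f(a,220,190),f(b,219,170)]))
print(px(b,[577,93.5,61]),px(a,[577,93.5,61]))
E
```

```text
(np.float64(220.0961819228693), np.float64(187.1845136988729)) (np.float64(218.29141644080252), np.float64(205.86108658265985))
```

View pics/e.png

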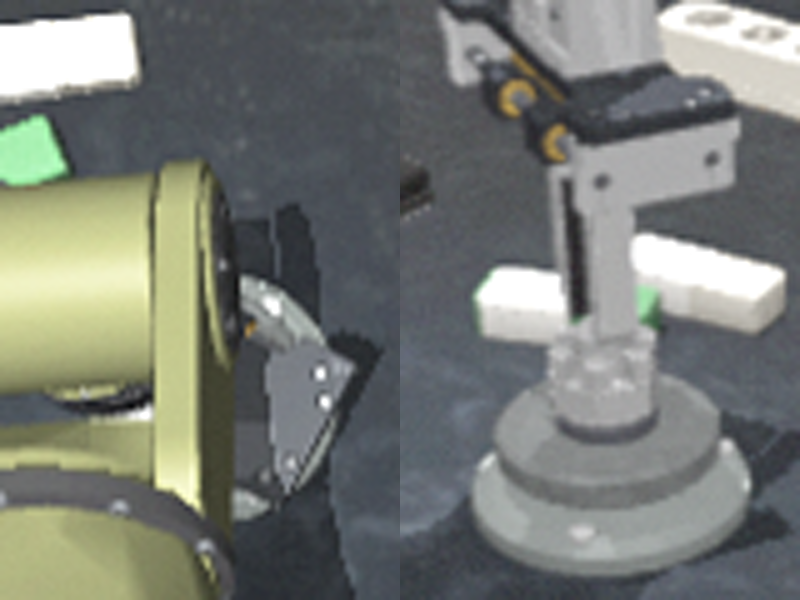

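The view shows the fingers ending at crop (615,340), which looks to be at nut-top level or behind the nut. The grip did not take the flats, so I'm checking the geometry.

```bash
python3 - <<'E'
from h import *
b=eyes.camera('scene');a=eyes.camera('top')
f=lambda p:tuple(np.round([400+(px(b,p)[0]-179)*5,(px(b,p)[1]-110)*5]).astype(int))
for z in(61,77,86,95,158): print(z,'near',f([568,75.7,z]),'far',f([586,111.8,z]),'ctr',f([577,93.5,z]))
for p in[(577,94,94.5),(577,94,55),(577,94,44),(577,94,0)]: print(p,f(p))
print('base',px(a,[0,0,0]),px(a,[0,0,200]))
s=telemetry.read_state();print(s['eef_pos'],s['finger_gap'])
# enlarged crop
m=np.mean([eyes.camera('scene')['pixels'].astype(float) for _ in range(5)],0)
p=cv2.resize(m[150:206,190:250,::-1],(640,597),interpolation=cv2.INTER_CUBIC);cv2.imwrite('pics/f.png',np.clip(p,0,255))
E
```

```text
61 near (np.int64(622), np.int64(405)) far (np.int64(589), np.int64(367)) ctr (np.int64(605), np.int64(386))
77 near (np.int64(620), np.int64(375)) far (np.int64(586), np.int64(337)) ctr (np.int64(603), np.int64(356))
86 near (np.int64(619), np.int64(357)) far (np.int64(585), np.int64(320)) ctr (np.int64(602), np.int64(339))
95 near (np.int64(618), np.int64(340)) far (np.int64(584), np.int64(303)) ctr (np.int64(601), np.int64(321))
158 near (np.int64(610), np.int64(213)) far (np.int64(575), np.int64(179)) ctr (np.int64(592), np.int64(196))
(577, 94, 94.5) (np.int64(600), np.int64(322))
(577, 94, 55) (np.int64(605), np.int64(397))
(577, 94, 44) (np.int64(607), np.int64(417))
(577, 94, 0) (np.int64(612), np.int64(496))
base (np.float64(252.60087463058946), np.float64(441.62810994867755)) (np.float64(245.5644119548453), np.float64(489.6186502981751))
[576.9867674   93.52868394  61.24098654] 28.048959794395476[ WARN:0@2.969] global loadsave.cpp:1063 imwrite_ Unsupported depth image for selected encoder is fallbacked to CV_8U.
```

View pics/f.png

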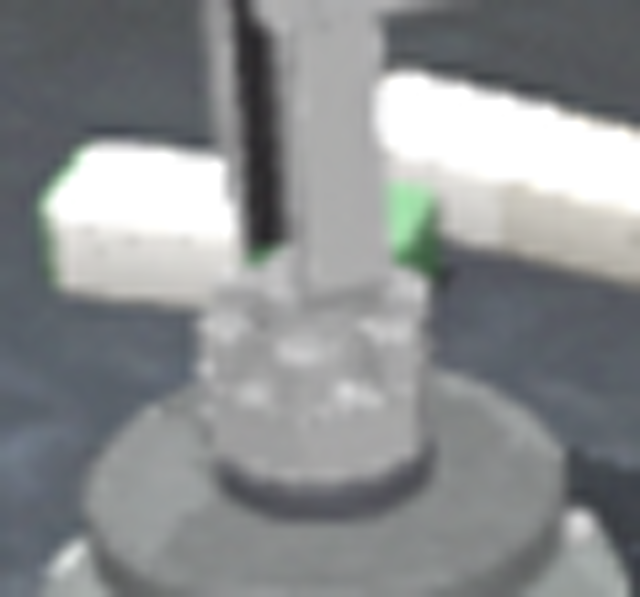

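The fingers straddle the spindle above the nut, with tips at z≈90–95 rather than the reported 61. I'll open and see whether tip height depends on opening.

Emit:
play_rows(translation=[[0, 0, 0], [0, 0, 0], [0, 0, 0], [0, 0, 0], [0, 0, 0]], yaw=[0, 0, 0, 0, 0], hand=0.7)

```text
clock: 5.72
eef_pos: [577.0, 93.5, 61.3]
eef_rot: [-3.142, 0.0, 2.67]
wrist_force: [0.3, -0.8, 0.1]
finger_gap: 65.9
finger_force: 0.0
```

```bash
python3 - <<'E'
from h import *
C=[eyes.camera('scene') for _ in range(3)];b=C[0]
m=np.mean([c['pixels'].astype(float) for c in C],0)
s=telemetry.read_state();print(s['eef_pos'],s['finger_gap'],s['wrist_force'])
p=np.clip(cv2.resize(m[130:206,180:260,::-1],(640,608)[:2],interpolation=cv2.INTER_CUBIC),0,255).astype(np.uint8)[:600];cv2.imwrite('pics/g.png',p)
f=lambda q:tuple(np.round([(px(b,q)[0]-180)*8,(px(b,q)[1]-130)*8]).astype(int).tolist())
g=s['finger_gap']/2;d=np.array([np.cos(np.radians(63)),np.sin(np.radians(63))])
for z in(61,75,90,100): print(z,'near inner/outer',f([*(np.array([577,94])-d*g),z]),f([*(np.array([577,94])-d*(g+12)),z]),'far',f([*(np.array([577,94])+d*g),z]),f([*(np.array([577,94])+d*(g+12)),z]))
E
```

```text
[577.00723771  93.50375999  61.25535919] 65.92601472961802 [ 1.08203799 -0.74993716 -0.1619248 ]
61 near inner/outer (363, 508) (380, 527) far (278, 408) (263, 391)
75 near inner/outer (361, 465) (377, 484) far (275, 367) (260, 350)
90 near inner/outer (358, 419) (374, 438) far (271, 322) (256, 305)
100 near inner/outer (356, 388) (372, 406) far (269, 291) (254, 275)
```

View pics/g.png

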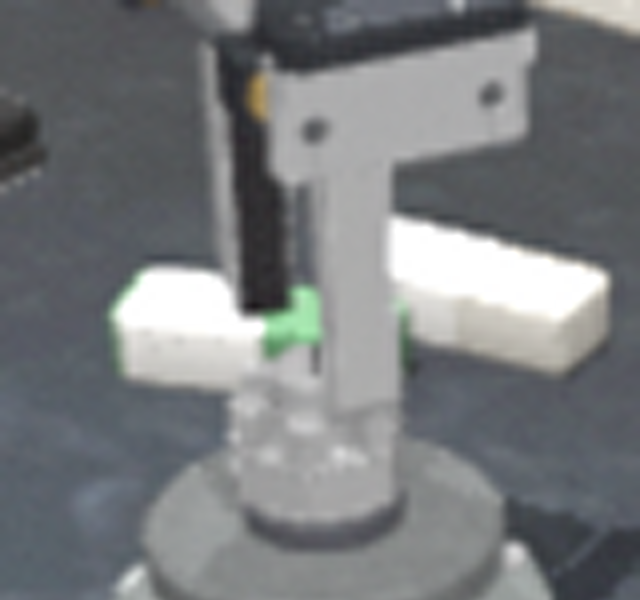

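The tips project at z≈95 at both openings, about 34 mm above the reported TCP. So I lower 30 mm further, watching force, then grip.

Emit:
play_rows(translation=[[0, 0, -0.01], [0, 0, -0.015], [0, 0, -0.02], [0, 0, -0.024], [0, 0, -0.027], [0, 0, -0.03], [0, 0, -0.03]], yaw=[0, 0, 0, 0, 0, 0, 0])

```text
clock: 6.75
eef_pos: [576.9, 93.5, 31.1]
eef_rot: [-3.141, -0.0, 2.67]
wrist_force: [-0.4, -0.2, -0.3]
finger_gap: 65.8
finger_force: 0.0
```

Emit:
play_rows(translation=[[0, 0, 0], [0, 0, 0], [0, 0, 0], [0, 0, 0], [0, 0, 0]], yaw=[0, 0, 0, 0, 0], hand=0.35, force=25)

```text
clock: 7.38
eef_pos: [576.5, 92.4, 31.4]
eef_rot: [-3.14, -0.0, 2.67]
wrist_force: [-5.1, -7.2, 4.6]
finger_gap: 45.8
finger_force: 25.0
```

```bash
cat > st.py <<'E'
from h import *
s=telemetry.read_state();print(s['clock'],s['eef_pos'].round(1),np.degrees(s['eef_rot']).round(2),s['wrist_force'].round(1),s['moment'].round(3),s['finger_gap'],s['finger_force'],s['joints'][5])
E
python3 st.py; python3 -c "
from h import *;print(manip.grip_point_offset,[x for x in dir(manip) if x[0]!='_'])"
```

```text
7.375 [576.5  92.4  31.4] [-1.7988e+02 -2.0000e-02  1.5296e+02] [-5.1 -7.2  4.6] [-1.461  0.92   0.007] 45.831206057833946 25.000833123922348 -1.0009675846702957
18.8 ['Unreachable', 'grip_point_offset', 'sign_off']
```

Gripped at 45.8 mm on the flats. I recentre slightly, then turn 30° clockwise as a slack baseline.

Emit:
play_rows(translation=[[-0.0005, -0.0011, 0], [-0.0005, -0.0011, 0], [-0.0005, -0.0011, 0], [-0.0005, -0.0011, 0], [-0.0005, -0.0011, 0], [-0.0005, -0.0011, 0], [-0.0005, -0.0011, 0], [-0.0005, -0.0011, 0]], yaw=[0, -0.1, -0.2, -0.3, -0.4, -0.5, -0.5, -0.5])

```text
clock: 8.38
eef_pos: [576.6, 92.5, 31.4]
eef_rot: [3.141, 0.0, 2.172]
wrist_force: [-0.8, -0.6, 3.3]
finger_gap: 45.7
finger_force: 25.0
```

```bash
python3 st.py
```

```text
8.375 [576.6  92.5  31.4] [1.7998e+02 1.0000e-02 1.2445e+02] [-0.8 -0.6  3.3] [-0.126  0.169 -0.078] 45.716241484263136 24.999725818634033 -0.504962989183002
```

Emit:
play_rows(translation=[[0, 0, 0], [0, 0, 0], [0, 0, 0], [0, 0, 0]], yaw=[-0.1, -0.2, -0.27, -0.27])

```text
clock: 8.88
eef_pos: [576.7, 92.5, 31.4]
eef_rot: [3.141, 0.0, 1.902]
wrist_force: [-0.8, -0.0, 2.7]
finger_gap: 45.8
finger_force: 25.0
```

```bash
python3 st.py
```

```text
8.875 [576.7  92.5  31.4] [179.97   0.   108.95] [-0.8 -0.   2.7] [-0.093  0.038  0.006] 45.80151232526475 25.00031679868698 -0.2345246766585047
```

Emit:
play_rows(translation=[[0, 0, 0], [0, 0, 0], [0, 0, 0], [0, 0, 0], [0, 0, 0], [0, 0, 0], [0, 0, 0]], yaw=[-0.1, -0.2, -0.3, -0.4, -0.5, -0.53, -0.53])

```text
clock: 9.75
eef_pos: [576.8, 92.4, 31.4]
eef_rot: [3.141, -0.0, 1.372]
wrist_force: [2.3, -0.4, 3.2]
finger_gap: 45.6
finger_force: 25.0
```

```bash
python3 st.py
```

```text
9.75 [576.8  92.4  31.4] [ 1.7996e+02 -1.0000e-02  7.8620e+01] [ 2.3 -0.4  3.2] [-0.116 -0.316 -0.084] 45.60439272510299 24.999696761369705 0.2947854530988621
```

```bash
python3 - <<'E'
from h import *
for _ in range(4):
    eyes.camera('top');s=telemetry.read_state();print(s['moment'].round(3),s['effort'][5].round(3),np.degrees(s['eef_rot'][2]))
E
```

```text
[-0.16  -0.41  -0.054] 0.034 78.62247589896349
[-0.095 -0.414 -0.002] -0.035 78.6003137528573
[-0.091 -0.499 -0.057] -0.034 78.58052228037938
[-0.134 -0.527  0.019] -0.012 78.55870548006223
```

Emit:
play_rows(translation=[[0, 0, 0]], yaw=[-0.04])

```text
clock: 10.07
eef_pos: [576.8, 92.4, 31.4]
eef_rot: [3.141, -0.0, 1.33]
wrist_force: [1.7, -0.5, 3.7]
finger_gap: 46.0
finger_force: 25.0
```

```bash
python3 st.py
```

```text
10.075 [576.8  92.4  31.4] [ 1.7996e+02 -1.0000e-02  7.6210e+01] [ 1.7 -0.5  3.7] [-0.118 -0.567  0.009] 46.044483863028276 24.998302683234215 0.33687654220275504
```

No bite yet, so it must come at 107–125°. I continue to about 130° turned.

Emit:
play_rows(translation=[[0, 0, 0], [0, 0, 0], [0, 0, 0], [0, 0, 0], [0, 0, 0], [0, 0, 0], [0, 0, 0], [0, 0, 0], [0, 0, 0], [0, 0, 0]], yaw=[-0.1, -0.2, -0.3, -0.4, -0.5, -0.6, -0.7, -0.8, -0.9, -0.94])

```text
clock: 11.32
eef_pos: [576.9, 92.2, 31.5]
eef_rot: [3.141, -0.001, 0.39]
wrist_force: [3.4, -0.8, 2.8]
finger_gap: 45.6
finger_force: 25.1
```

```bash
python3 st.py
```

```text
11.325 [576.9  92.2  31.5] [ 1.7995e+02 -5.0000e-02  2.2320e+01] [ 3.4 -0.8  2.8] [-0.384 -0.609  0.703] 45.586149502847086 25.07922812132165 1.2777423725248245
```

It has bitten (0.70 N m). I raise the grip and turn to just short of line-up, then look.

Emit:
play_rows(translation=[[0, 0, 0], [0, 0, 0], [0, 0, 0], [0, 0, 0], [0, 0, 0], [0, 0, 0]], yaw=[0, -0.05, -0.1, -0.15, -0.18, -0.18], force=55)

```text
clock: 12.08
eef_pos: [576.9, 92.2, 31.5]
eef_rot: [3.141, -0.001, 0.212]
wrist_force: [4.7, -2.7, 3.7]
finger_gap: 45.5
finger_force: 55.1
```

```bash
python3 st.py
```

```text
12.075 [576.9  92.2  31.5] [ 1.7996e+02 -5.0000e-02  1.2120e+01] [ 4.7 -2.7  3.7] [-0.57  -0.729  0.549] 45.5206766794847 55.050775185227394 1.4556070910916539
```

Emit:
play_rows(translation=[[0, 0, 0], [0, 0, 0], [0, 0, 0], [0, 0, 0], [0, 0, 0.02], [0, 0, 0.05], [0, 0, 0.085], [0, 0, 0.12], [0, 0, 0.12]], yaw=[0, 0, 0, 0, 0, 0, 0, 0, 0], hand=0.75)

```text
clock: 13.2
eef_pos: [577.6, 92.6, 153.9]
eef_rot: [3.141, -0.005, 0.21]
wrist_force: [-0.7, -0.6, 0.2]
finger_gap: 70.5
finger_force: 0.0
```

Emit:
play_rows(translation=[[0, -0.03, 0], [0, -0.08, 0], [-0.005, -0.13, 0], [-0.01, -0.18, 0], [-0.015, -0.23, 0], [-0.02, -0.28, 0], [-0.025, -0.33, 0], [-0.03, -0.365, 0], [-0.03, -0.374, 0], [-0.03, -0.374, 0]], yaw=[0, 0, 0, -0.05, -0.05, -0.05, -0.05, -0.05, -0.05, -0.05])

```text
clock: 14.45
eef_pos: [546.3, -281.2, 150.4]
eef_rot: [-3.141, 0.001, 0.159]
wrist_force: [-0.4, 1.3, -0.4]
finger_gap: 70.4
finger_force: 0.0
```

```bash
python3 st.py; python3 - <<'E'
from h import *
A=[eyes.camera('top') for _ in range(5)];B=[eyes.camera('scene') for _ in range(5)]
ma=np.mean([x['pixels'].astype(float) for x in A],0);mb=np.mean([x['pixels'].astype(float) for x in B],0)
np.save('ma2.npy',ma);np.save('mb2.npy',mb)
def cr(m,u,v,lo,hi,w=26,h=26):
    p=cv2.resize(m[v-h//2:v+h//2,u-w//2:u+w//2].mean(2),(400,400),interpolation=cv2.INTER_CUBIC);return np.clip((p-lo)/(hi-lo)*255,0,255).astype(np.uint8)
cv2.imwrite('pics/i.png',np.hstack([cr(ma,219,205,200,256),cr(mb,221,186,130,256)]))
E
```

```text
14.45 [ 546.3 -281.2  150.4] [-1.7995e+02  5.0000e-02  9.1400e+00] [-0.4  1.3 -0.4] [0.003 0.123 0.015] 70.35298475140752 0.0 0.8762807139866506
```

View pics/i.png

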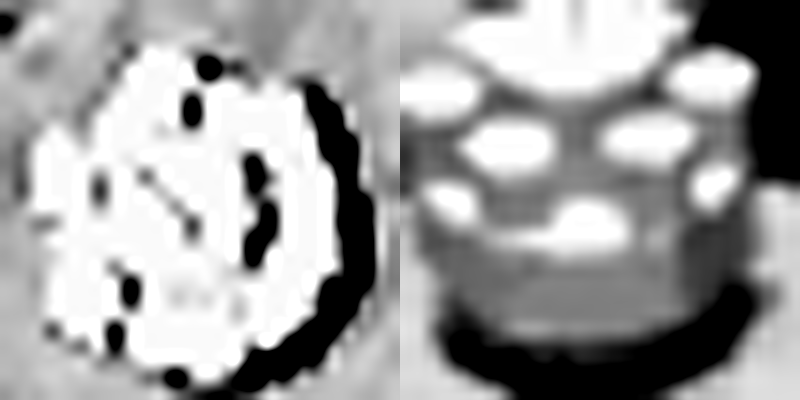

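The slot now faces the camera, with teeth at (440,90), (515,145), (650,138) and (710,78). The groove is unchanged at (576,25), so I refit both angles.

```bash
python3 - <<'E'
from h import *
from scipy.optimize import least_squares,minimize
a=eyes.camera('top');b=eyes.camera('scene');s=400/26
B=lambda X,Y:(208+(X-400)/s-.5,173+Y/s-.5)
W=np.array([at(b,*B(*t),86)[:2] for t in[(440,90),(515,145),(650,138),(710,78)]])
def r(p):
    ang=np.radians(p[2]+30+60*np.arange(6));T=p[:2]+p[3]*np.c_[np.cos(ang),np.sin(ang)]
    return np.concatenate([w-T[np.argmin(np.linalg.norm(T-w,axis=1))] for w in W])
o=least_squares(r,[577,94,40,21]);print('nut',o.x,o.cost)
# groove: darkness-weighted line within r<11 of spindle end, both views
for n,c,m in(('top',a,np.load('ma2.npy')+np.load('ma.npy')),('scene',b,np.load('mb2.npy')+np.load('mb.npy'))):
    m=m.mean(2)/2
    for ctr in([577,94],[576.3,93.3],[577.8,94.5]):
        P=[];w=[]
        u0,v0=map(int,px(c,[*ctr,94.5]))
        M=cv2.resize(m[v0-15:v0+15,u0-15:u0+15],None,fx=4,fy=4,interpolation=cv2.INTER_CUBIC)
        for i in range(120):
            for j in range(120):
                p=at(c,u0-15+(j+.5)/4-.5,v0-15+(i+.5)/4-.5,94.5)[:2]
                if np.hypot(*(p-ctr))<9: P.append(p);w.append(M[i,j])
        P=np.array(P);w=np.array(w);w=np.clip(np.percentile(w,60)-w,0,None)
        best=None
        for th in np.arange(0,180,.5):
            d=np.array([-np.sin(np.radians(th)),np.cos(np.radians(th))])
            for off in np.arange(-3,3.1,.25):
                q=(w*np.exp(-(((P-ctr)@d-off)/1.2)**2)).sum()
                if best is None or q>best[0]: best=(q,th,off)
        print(n,ctr,best)
E
```

```text
nut [575.55920153  93.4311798   42.10207749  20.12236112] 0.5030743311333313
top [577, 94] (np.float64(1415.7345795118363), np.float64(43.0), np.float64(-0.5))
top [576.3, 93.3] (np.float64(1421.816035492583), np.float64(42.5), np.float64(-0.5))
top [577.8, 94.5] (np.float64(1362.121752614043), np.float64(42.5), np.float64(-0.5))
scene [577, 94] (np.float64(955.5085099995824), np.float64(41.5), np.float64(0.0))
scene [576.3, 93.3] (np.float64(806.1389310747572), np.float64(41.0), np.float64(0.25))
scene [577.8, 94.5] (np.float64(944.6525627489284), np.float64(41.5), np.float64(0.25))
```

Nut ≈ 42.1° and groove ≈ 42°, so they're aligned. The grip data put the nut axis at (576.9, 92.2) in the robot frame. Now for the pin.

Emit:
play_rows(translation=[[0, -0.001, -0.04], [0, -0.001, -0.08], [0, -0.001, -0.12], [0, -0.001, -0.145], [0, -0.001, -0.16], [0, -0.001, -0.168], [0, -0.001, -0.173], [0, -0.001, -0.176], [0, -0.001, -0.176]], yaw=[0, 0, 0, 0, 0, 0, 0, 0, 0], hand=0.45)

```text
clock: 16.18
eef_pos: [546.6, -282.7, -24.5]
eef_rot: [3.141, -0.0, 0.16]
wrist_force: [-0.4, 0.2, -0.1]
finger_gap: 42.6
finger_force: 0.0
```

Emit:
play_rows(translation=[[0, 0, 0], [0, 0, 0], [0, 0, 0], [0, 0, 0], [0, 0, 0], [0, 0, 0]], yaw=[0, 0, 0, 0, 0, 0], hand=0, force=20)

```text
clock: 16.92
eef_pos: [546.6, -282.6, -24.7]
eef_rot: [3.142, -0.0, 0.16]
wrist_force: [-0.5, -0.3, 2.2]
finger_gap: 13.9
finger_force: 20.0
```

```bash
python3 st.py; python3 - <<'E'
from h import *
B=[eyes.camera('scene') for _ in range(3)];A=[eyes.camera('top') for _ in range(3)]
f=lambda C,u,v:cv2.resize(np.mean([c['pixels'].astype(float) for c in C],0)[v-40:v+40,u-26:u+26,::-1],(390,600),interpolation=cv2.INTER_CUBIC)
cv2.imwrite('pics/j.png',np.hstack([f(B,361,250),f(A,365,210)]).clip(0,255).astype(np.uint8))
E
```

```text
16.925 [ 546.6 -282.6  -24.7] [ 1.80e+02 -1.00e-02  9.16e+00] [-0.5 -0.3  2.2] [ 0.044  0.181 -0.009] 13.912848388987426 19.999816417694092 0.8742062704382206
```

View pics/j.png

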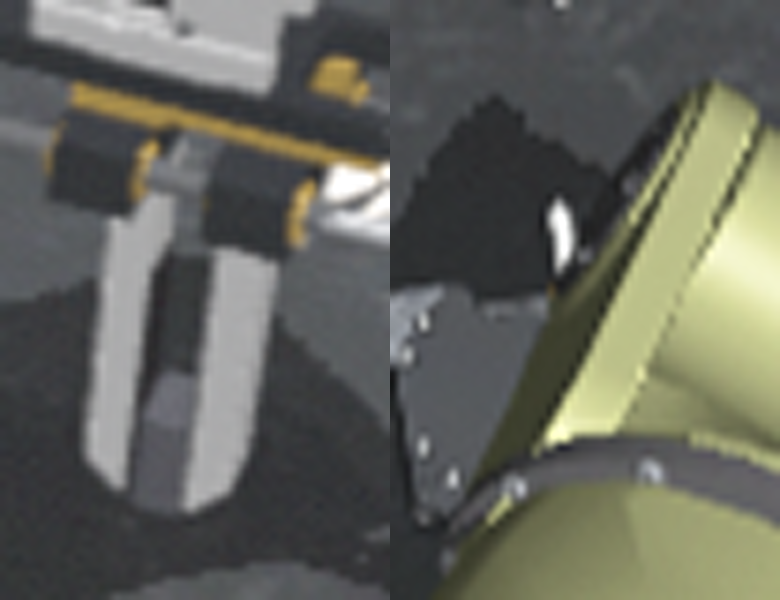

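Grasp is good (13.9 mm across the block). I lift, carry and turn to a pre-insertion pose 98 mm out on the hole line.

Emit:
play_rows(translation=[[0, 0, 0.015], [0, 0, 0.04], [0, 0, 0.075], [0, 0, 0.1], [-0.003, 0.02, 0.1], [-0.008, 0.05, 0.1], [-0.013, 0.09, 0.1], [-0.018, 0.13, 0.1], [-0.024, 0.17, 0.1], [-0.03, 0.21, 0.1], [-0.036, 0.25, 0.1], [-0.0395, 0.28, 0.1]], yaw=[0, 0, 0, 0, 0, 0.05, 0.15, 0.25, 0.35, 0.45, 0.55, 0.573])

```text
clock: 18.73
eef_pos: [505.3, -0.1, 74.2]
eef_rot: [-3.14, 0.001, 0.736]
wrist_force: [0.4, -0.3, -0.6]
finger_gap: 13.9
finger_force: 20.0
```

Emit:
play_rows(translation=[[-0.0015, 0.015, 0], [-0.003, 0.029, 0], [-0.003, 0.029, -0.01], [-0.003, 0.029, -0.02], [-0.003, 0.029, -0.0285], [-0.003, 0.029, -0.0285], [-0.003, 0.029, -0.0285], [-0.003, 0.029, -0.0285], [-0.003, 0.029, -0.0285]], yaw=[0, 0, 0, 0, 0, 0, 0, 0, 0])

```text
clock: 19.85
eef_pos: [504.1, 26.4, 47.0]
eef_rot: [3.141, -0.0, 0.733]
wrist_force: [0.1, -0.1, 0.3]
finger_gap: 13.7
finger_force: 20.0
```

```bash
python3 st.py; sleep 0; python3 - <<'E'
from h import *
eyes.camera('top');B=[eyes.camera('scene') for _ in range(4)];b=B[0];P=[]
for i in range(4): eyes.camera('top');P.append(telemetry.read_state()['eef_pos'])
print(np.mean(P,0),np.std(P,0))
m=np.mean([c['pixels'].astype(float) for c in B],0)
cv2.imwrite('pics/k.png',cv2.resize(m[140:220,150:250,::-1],(750,600),interpolation=cv2.INTER_CUBIC).clip(0,255).astype(np.uint8))
f=lambda q:tuple(np.round((np.array(px(b,q))+.5-[150,140])*7.5).astype(int).tolist())
u=np.array([np.cos(np.radians(42)),np.sin(np.radians(42))])
for r in(-87,-33,-23,-18,0): print(r,f([*(np.array([577,94])+u*r),77]))
E
```

```text
19.85 [504.1  26.4  47. ] [ 1.7999e+02 -2.0000e-02  4.1990e+01] [ 0.1 -0.1  0.3] [-0.127  0.12  -0.005] 13.735677444359402 19.999367594718933 0.8177872038851172
[504.00977983  26.41783619  46.77661874] [0.00839225 0.01423058 0.01478779]
-87 (531, 458)
-33 (527, 365)
-23 (526, 349)
-18 (526, 341)
0 (525, 312)
```

View pics/k.png

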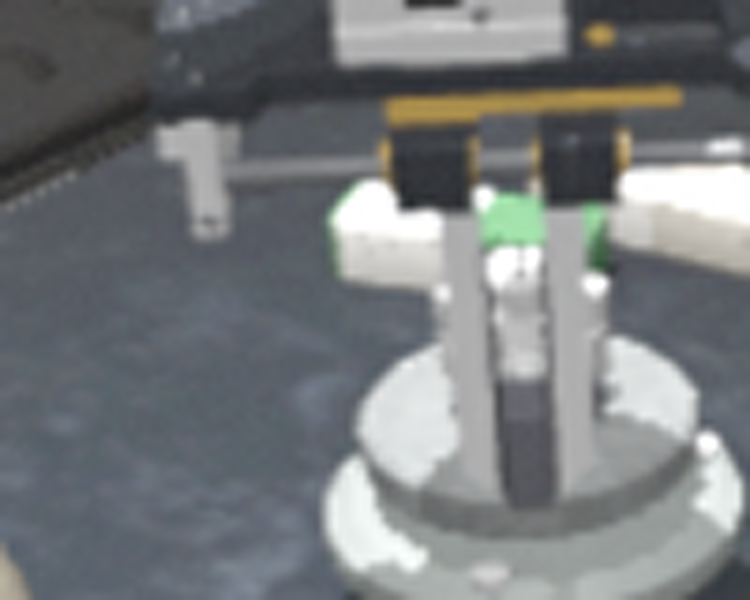

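Pin head and shank lie on the groove line in the picture (x≈526 vs 523), and the measured pose is on the computed hole line. I insert in steps, watching force.

Emit:
play_rows(translation=[[0.0037, 0.0033, 0], [0.0074, 0.0067, 0], [0.0097, 0.0087, 0], [0.0119, 0.0107, 0], [0.0134, 0.012, 0], [0.0134, 0.012, 0]], yaw=[0, 0, 0, 0, 0, 0])

```text
clock: 21.05
eef_pos: [517.4, 38.5, 46.7]
eef_rot: [-3.142, 0.0, 0.733]
wrist_force: [-0.1, -0.5, -1.4]
finger_gap: 13.9
finger_force: 20.0
```

Emit:
play_rows(translation=[[0.0022, 0.002, 0], [0.0045, 0.004, 0], [0.0067, 0.006, 0], [0.0089, 0.008, 0], [0.0089, 0.008, 0]], yaw=[0, 0, 0, 0, 0])

```text
clock: 21.68
eef_pos: [526.4, 46.5, 46.7]
eef_rot: [-3.142, 0.0, 0.733]
wrist_force: [0.2, 0.5, -1.3]
finger_gap: 13.8
finger_force: 20.0
```

```bash
python3 st.py
```

```text
21.675 [526.4  46.5  46.7] [-180.    0.   42.] [ 0.2  0.5 -1.3] [-0.059  0.117  0.046] 13.772083679188029 19.99926120042801 0.8566805593719315
```

Emit:
play_rows(translation=[[0.003, 0.0027, 0], [0.0059, 0.0054, 0], [0.0089, 0.008, 0], [0.0119, 0.0107, 0], [0.0149, 0.0134, 0], [0.0149, 0.0134, 0]], yaw=[0, 0, 0, 0, 0, 0])

```text
clock: 22.42
eef_pos: [541.3, 60.0, 46.7]
eef_rot: [-3.142, -0.0, 0.733]
wrist_force: [0.3, -0.4, 0.0]
finger_gap: 13.6
finger_force: 20.0
```

Emit:
play_rows(translation=[[0.0022, 0.002, 0], [0.0045, 0.004, 0], [0.0067, 0.006, 0], [0.0082, 0.0074, 0], [0.0082, 0.0074, 0]], yaw=[0, 0, 0, 0, 0])

```text
clock: 23.05
eef_pos: [549.3, 67.1, 46.7]
eef_rot: [-3.142, 0.0, 0.733]
wrist_force: [-1.7, -1.2, 0.8]
finger_gap: 13.7
finger_force: 20.0
```

```bash
python3 st.py
```

```text
23.05 [549.3  67.1  46.7] [-1.800e+02  3.000e-02  4.199e+01] [-1.7 -1.2  0.8] [-0.304  0.392 -0.008] 13.699744575962571 19.999759197235107 0.8935852032287821
```

Emit:
play_rows(translation=[[0.0007, 0.0007, 0], [0.0015, 0.0013, 0], [0.0015, 0.0013, 0]], yaw=[0, 0, 0])

```text
clock: 23.42
eef_pos: [549.6, 67.4, 46.5]
eef_rot: [-3.141, 0.004, 0.733]
wrist_force: [-9.2, -8.7, 3.9]
finger_gap: 13.8
finger_force: 20.0
```

```bash
python3 st.py
```

```text
23.425 [549.6  67.4  46.5] [-179.95    0.21   41.98] [-9.2 -8.7  3.9] [-1.768  2.034  0.054] 13.810091907085733 20.009004771709442 0.895748458237569
```

Firm stop, with force purely along the axis, no lateral part and the full shank already past the far flat: that is the shoulder seating. I ease the load, then release.

Emit:
play_rows(translation=[[-0.0005, -0.0005, 0], [-0.001, -0.0009, 0], [-0.001, -0.0009, 0]], yaw=[0, 0, 0])

```text
clock: 23.8
eef_pos: [549.5, 67.3, 46.5]
eef_rot: [-3.141, 0.001, 0.733]
wrist_force: [-3.6, -4.0, -0.1]
finger_gap: 13.8
finger_force: 20.0
```

```bash
python3 st.py
```

```text
23.8 [549.5  67.3  46.5] [-1.7998e+02  6.0000e-02  4.1980e+01] [-3.6 -4.  -0.1] [-0.851  0.997  0.044] 13.83206698572249 20.001238882541656 0.894229172728532
```

Emit:
play_rows(translation=[[0, 0, 0], [0, 0, 0], [0, 0, 0], [0, 0, 0], [0, 0, 0.015], [0, 0, 0.035], [0, 0, 0.065], [0, 0, 0.1], [0, 0, 0.12], [0, 0, 0.12]], yaw=[0, 0, 0, 0, 0, 0, 0, 0, 0, 0], hand=0.5)

```text
clock: 25.05
eef_pos: [550.6, 67.7, 168.9]
eef_rot: [3.139, -0.003, 0.733]
wrist_force: [-0.0, -0.4, -0.2]
finger_gap: 46.7
finger_force: 0.0
```

Emit:
play_rows(translation=[[0, -0.03, 0], [0, -0.08, 0], [0, -0.13, 0], [0, -0.18, 0], [0, -0.23, 0], [0, -0.26, 0], [0, -0.26, 0]], yaw=[0, 0, 0, 0, 0, 0, 0])

```text
clock: 25.92
eef_pos: [549.2, -193.8, 165.7]
eef_rot: [-3.14, 0.001, 0.73]
wrist_force: [0.5, 0.3, -0.2]
finger_gap: 47.2
finger_force: 0.0
```

```bash
python3 st.py; python3 - <<'E'
from h import *
A=[eyes.camera('top') for _ in range(5)];B=[eyes.camera('scene') for _ in range(5)];a=A[0];b=B[0]
ma=np.mean([x['pixels'].astype(float) for x in A],0).mean(2);mb=np.mean([x['pixels'].astype(float) for x in B],0).mean(2)
u=np.array([np.cos(np.radians(42)),np.sin(np.radians(42))]);o=np.array([576.9,93.8])
np.set_printoptions(linewidth=200)
def prof(m,c,z,rs,lat=0):
    n=np.array([-u[1],u[0]])
    q=np.array([px(c,[*(o+u*r+n*lat),z]) for r in rs],np.float32)
    return cv2.remap(m.astype(np.float32),q[:,0:1],q[:,1:2],cv2.INTER_CUBIC).ravel().round().astype(int)
rs=np.arange(-56,-12,2)
print(rs)
for l in(-3,0,3): print('top blk z103.5 lat',l,prof(ma,a,103.5,rs,l))
print('scene blk z103.5',prof(mb,b,103.5,rs))
rt=np.arange(14,46,2);print(rt)
for l in(-2,0,2): print('top tip z77',prof(ma,a,77,rt,l))
for l in(-12,12): print('bg',prof(ma,a,77,rt,l))
E
```

```text
25.925 [ 549.2 -193.8  165.7] [-1.7992e+02  4.0000e-02  4.1840e+01] [ 0.5  0.3 -0.2] [-0.08   0.138  0.023] 47.1535124314495 0.0 0.4385053743342708
[-56 -54 -52 -50 -48 -46 -44 -42 -40 -38 -36 -34 -32 -30 -28 -26 -24 -22 -20 -18 -16 -14]
top blk z103.5 lat -3 [217 186  87 144 212 220 215 213 211 212 212 213 209 213 261 256 255 255 241 187 264 258]
top blk z103.5 lat 0 [217 159  70 116 208 217 212 211 213 214 211 214 213 206 246 256 256 259 250 221 259 253]
top blk z103.5 lat 3 [240 227 163 149 196 212 205 212 210 204 209 209 213 183 214 245 240 249 245 242 257 255]
scene blk z103.5 [130 159 184 192 188 188 187 187 186 188 191 199 217 234 244 243 239 238 237 234 231 228]
[14 16 18 20 22 24 26 28 30 32 34 36 38 40 42 44]
top tip z77 [257 253 255 259 254 255 253 254 244 232 235 244 245 226 221 230]
top tip z77 [256 255 256 255 256 256 261 250 237 226 227 239 241 206 202 238]
top tip z77 [254 259 254 257 255 260 241 220 222 223 224 236 232 194 205 247]
bg [244 256 255 256 260 231 225 222 225 237 243 244 229 189 204 233]
bg [255 255 257 259 241 219 223 230 237 240 237 232 205 219 236 171]
```

By image code the block's front is about 3.5 mm short of home (shoulder ≈ −26.5, tip ≈ +27.5). The stop was probably the finger bodies meeting the nut corners. I regrip 8.5 mm higher (tips above the nut) and 3.5 mm further back, then push gently.

Emit:
play_rows(translation=[[0, 0.05, 0], [0, 0.1, 0], [0, 0.15, 0], [-0.0027, 0.2, 0], [-0.0027, 0.24, 0], [-0.0027, 0.2575, 0], [-0.0027, 0.2575, -0.03], [-0.0027, 0.2575, -0.06], [-0.0027, 0.2575, -0.09], [-0.0027, 0.2575, -0.105], [-0.0027, 0.2575, -0.1115], [-0.0027, 0.2575, -0.1115]], yaw=[0, 0, 0, 0, 0, 0, 0, 0, 0, 0, 0, 0])

```text
clock: 27.92
eef_pos: [547.5, 65.0, 55.7]
eef_rot: [3.141, -0.0, 0.733]
wrist_force: [0.3, -0.7, 0.9]
finger_gap: 47.1
finger_force: 0.0
```

Emit:
play_rows(translation=[[0, 0, 0], [0, 0, 0], [0, 0, 0], [0, 0, 0], [0, 0, 0], [0, 0, 0]], yaw=[0, 0, 0, 0, 0, 0], hand=0, force=20)

```text
clock: 28.68
eef_pos: [547.3, 65.1, 55.4]
eef_rot: [3.141, -0.0, 0.733]
wrist_force: [1.3, -0.5, -0.4]
finger_gap: 14.1
finger_force: 20.0
```

```bash
python3 st.py
```

```text
28.675 [547.3  65.1  55.4] [ 1.7999e+02 -1.0000e-02  4.1990e+01] [ 1.3 -0.5 -0.4] [-0.087  0.089 -0.012] 14.113500172234813 19.999139606952667 0.8899465088275325
```

Emit:
play_rows(translation=[[0.0004, 0.0003, 0], [0.0007, 0.0007, 0], [0.0011, 0.001, 0], [0.0015, 0.0013, 0], [0.0015, 0.0013, 0]], yaw=[0, 0, 0, 0, 0])

```text
clock: 29.3
eef_pos: [547.9, 65.7, 55.3]
eef_rot: [-3.141, 0.002, 0.733]
wrist_force: [-7.1, -6.7, 7.7]
finger_gap: 13.8
finger_force: 20.0
```

```bash
python3 st.py
```

```text
29.3 [547.9  65.7  55.3] [-1.7998e+02  1.3000e-01  4.1980e+01] [-7.1 -6.7  7.7] [-1.433  1.694  0.022] 13.814337490528361 20.008078515529633 0.8921973388699339
```

It stops again at the same place. Before pushing more, I calibrate the edge measurement offline on the saved images (pin on the bench, and pre-insert).

```bash
python3 - <<'E'
from h import *
a=eyes.camera('top');b=eyes.camera('scene')
np.set_printoptions(linewidth=220)
def prof(m,c,z,o,th,rs,lat=0,sc=1,off=(0,0)):
    u=np.array([np.cos(th),np.sin(th)]);n=np.array([-u[1],u[0]])
    q=np.array([(np.array(px(c,[*(o+u*r+n*lat),z]))-off)*sc+(sc-1)/2 for r in rs],np.float32)
    return cv2.remap(m.astype(np.float32),q[:,0:1],q[:,1:2],cv2.INTER_CUBIC).ravel().round().astype(int)
ma=np.load('ma.npy').mean(2);mb=np.load('mb.npy').mean(2);o=np.array([546.6,-282.6]);th=np.radians(9.2)
rs=np.arange(-24,26,2);print('rel TCP',rs)
for l in(-2,0,2):print('top blk z32',prof(ma,a,32,o,th,rs,l))
for l in(-2,0,2):print('scn blk z32',prof(mb,b,32,o,th,rs,l))
rt=np.arange(50,80,2);print(rt)
for l in(0,1.5,3):print('top tip z5.5',prof(ma,a,5.5,o,th,rt,l))
for l in(0,1.5,3):print('scn tip z5.5',prof(mb,b,5.5,o,th,rt,l))
k=cv2.imread('pics/k.png').mean(2)
rs=np.arange(-124,-70,2);print(rs)
for l in(-2,0,2):print('k scn z103.5',prof(k,b,103.5,np.array([576.9,92.2]),np.radians(42),rs,l,7.5,(150,140)))
E
```

```text
rel TCP [-24 -22 -20 -18 -16 -14 -12 -10  -8  -6  -4  -2   0   2   4   6   8  10  12  14  16  18  20  22  24]
top blk z32 [ 78  80  83  83  80  78  69 106 197 228 230 220 214 214 217 222 226 218 167  91  57  75  72  67  65]
top blk z32 [ 79  78  79  80  79  74  65  95 186 222 224 216 214 215 215 216 216 201 132  89 104 119 108 103 106]
top blk z32 [ 83  83  83  83  81  73  72 106 185 228 232 223 222 222 221 222 223 190 142 157 205 219 234 227 204]
scn blk z32 [ 99  99  99  98  99 106 132 164 185 186 185 182 183 184 183 183 185 201 210 218 220 222 213 210 226]
scn blk z32 [ 99  99  99  99  98 102 126 163 182 186 185 184 184 185 185 186 186 179 148 119 110 112 115 105 116]
scn blk z32 [ 95  97  95  95  95 101 117 153 181 186 184 184 184 185 186 186 190 163 114  83  84  86  85  83  85]
[50 52 54 56 58 60 62 64 66 68 70 72 74 76 78]
top tip z5.5 [258 264 270 272 270 263 258 255 233 161  91  70  77  77  75]
top tip z5.5 [277 273 259 242 234 237 239 209 150  90  67  77  77  77  76]
top tip z5.5 [202 170 143 138 158 188 191 148  90  63  67  76  77  77  77]
scn tip z5.5 [260 261 255 257 261 258 255 264 264 233 156 101  81  85  87]
scn tip z5.5 [255 255 256 256 255 255 256 256 263 256 191 118  85  84  85]
scn tip z5.5 [256 260 258 254 259 260 258 255 267 250 191 123  91  80  85]
[-124 -122 -120 -118 -116 -114 -112 -110 -108 -106 -104 -102 -100  -98  -96  -94  -92  -90  -88  -86  -84  -82  -80  -78  -76  -74  -72]
k scn z103.5 [ 87  88  89  89  89  89  89  93  99 104 105 106 105 103 102 102 100 109 124 148 169 187 194 194 198 199 193]
k scn z103.5 [ 91  91  90  89  89  90  92  98 103 107 107 106 106 106 105 107 106 116 133 157 184 203 210 206 206 206 201]
k scn z103.5 [ 90  90  89  88  88  90  90  95 103 108 106 104 105 105 104 106 106 116 133 158 186 205 215 211 210 210 204]
```

The bench and pre-insert calibrations show the after-release shift was mostly the head drooping within its 1 mm clearance. Both stops were rigid at arm stiffness (~7–8 N/mm) and the moments place the contact at the shoulder. As a last check, I level the pin slightly (+1 mm) under light push and see whether it advances.

Emit:
play_rows(translation=[[0, 0, 0.0005], [0, 0, 0.001], [0, 0, 0.001], [0, 0, 0.001]], yaw=[0, 0, 0, 0])

```text
clock: 29.9
eef_pos: [547.8, 65.8, 55.6]
eef_rot: [-3.141, 0.002, 0.733]
wrist_force: [-3.8, -6.0, -0.4]
finger_gap: 13.8
finger_force: 20.0
```

```bash
python3 st.py
```

```text
29.9 [547.8  65.8  55.6] [-1.7996e+02  1.4000e-01  4.1980e+01] [-3.8 -6.  -0.4] [-1.261  0.959 -0.084] 13.795409548026207 20.001137852668762 0.892210300662477
```

Emit:
play_rows(translation=[[0.0004, 0.0003, 0], [0.0007, 0.0007, 0], [0.0007, 0.0007, 0], [0.0007, 0.0007, 0]], yaw=[0, 0, 0, 0])

```text
clock: 30.4
eef_pos: [548.3, 66.2, 55.8]
eef_rot: [-3.141, 0.003, 0.733]
wrist_force: [-5.8, -6.5, 3.1]
finger_gap: 13.6
finger_force: 20.0
```

```bash
python3 st.py
```

```text
30.4 [548.3  66.2  55.8] [-179.95    0.18   41.98] [-5.8 -6.5  3.1] [-1.594  1.521  0.06 ] 13.561776953207245 20.003787875175476 0.893395745162996
```

Emit:
play_rows(translation=[[0.0004, 0.0003, 0], [0.0007, 0.0007, 0], [0.0011, 0.001, 0], [0.0011, 0.001, 0]], yaw=[0, 0, 0, 0])

```text
clock: 30.9
eef_pos: [549.2, 67.0, 56.0]
eef_rot: [-3.141, 0.004, 0.733]
wrist_force: [-9.6, -9.0, 5.7]
finger_gap: 13.7
finger_force: 20.0
```

```bash
python3 st.py
```

```text
30.9 [549.2  67.   56. ] [-179.95    0.21   41.98] [-9.6 -9.   5.7] [-1.915  2.081  0.033] 13.71932203905233 20.009642243385315 0.8951018281212149
```

Emit:
play_rows(translation=[[-0.0007, -0.0007, 0], [-0.0015, -0.0013, 0], [-0.0015, -0.0013, 0]], yaw=[0, 0, 0])

```text
clock: 31.28
eef_pos: [548.9, 66.8, 56.1]
eef_rot: [-3.141, 0.0, 0.733]
wrist_force: [-1.4, -2.9, -0.2]
finger_gap: 13.6
finger_force: 20.0
```

Emit:
play_rows(translation=[[0, 0, 0], [0, 0, 0], [0, 0, 0], [0, 0, 0], [0, 0, 0.015], [0, 0, 0.035], [0, 0, 0.065], [0, 0, 0.1], [0, 0, 0.11], [0, 0, 0.11]], yaw=[0, 0, 0, 0, 0, 0, 0, 0, 0, 0], hand=0.5)

```text
clock: 32.52
eef_pos: [549.1, 66.8, 166.5]
eef_rot: [3.141, -0.001, 0.733]
wrist_force: [-0.3, -0.3, -0.2]
finger_gap: 47.0
finger_force: 0.0
```

Emit:
play_rows(translation=[[0, -0.03, 0], [0, -0.08, 0], [0, -0.13, 0], [0, -0.18, 0], [0, -0.23, 0], [0, -0.26, 0], [0, -0.26, 0]], yaw=[0, 0, 0, 0, 0, 0, 0])

```text
clock: 33.4
eef_pos: [548.2, -194.6, 164.5]
eef_rot: [-3.139, 0.001, 0.73]
wrist_force: [0.5, 0.1, 0.5]
finger_gap: 47.0
finger_force: 0.0
```

```bash
python3 st.py; cat > fin.py <<'E'
from h import *
A=[eyes.camera('top') for _ in range(5)];B=[eyes.camera('scene') for _ in range(5)];a=A[0];b=B[0]
ma=np.mean([x['pixels'].astype(float) for x in A],0).mean(2);mb=np.mean([x['pixels'].astype(float) for x in B],0).mean(2)
np.save('fa.npy',ma);np.save('fb.npy',mb)
u=np.array([np.cos(np.radians(42)),np.sin(np.radians(42))]);o=np.array([576.9,93.8])
np.set_printoptions(linewidth=220)
def prof(m,c,z,rs,lat=0):
    n=np.array([-u[1],u[0]])
    q=np.array([px(c,[*(o+u*r+n*lat),z]) for r in rs],np.float32)
    return cv2.remap(m.astype(np.float32),q[:,0:1],q[:,1:2],cv2.INTER_CUBIC).ravel().round().astype(int)
rs=np.arange(-56,-12,2)
print(rs)
for l in(-3,0,3): print('top blk',prof(ma,a,103.5,rs,l))
for l in(-3,0,3): print('scn blk',prof(mb,b,103.5,rs,l))
rt=np.arange(14,46,2);print(rt)
for l in(-4,-2,0,2): print('top tip',prof(ma,a,77,rt,l))
E
python3 fin.py
```

```text
33.4 [ 548.2 -194.6  164.5] [-1.7987e+02  7.0000e-02  4.1840e+01] [0.5 0.1 0.5] [-0.054  0.125  0.008] 47.01903050658575 0.0 0.4366177866877832
[-56 -54 -52 -50 -48 -46 -44 -42 -40 -38 -36 -34 -32 -30 -28 -26 -24 -22 -20 -18 -16 -14]
top blk [219 209 102 112 200 223 216 213 210 212 215 215 213 215 241 250 255 254 247 204 265 258]
top blk [216 167  84 104 198 217 213 212 212 214 212 213 214 187 208 257 256 259 253 228 256 253]
top blk [239 230 188 154 185 211 202 209 208 206 210 208 204 180 208 249 242 250 248 244 257 255]
scn blk [126 155 178 185 184 185 185 185 184 188 192 202 226 248 261 259 257 257 257 257 258 260]
scn blk [132 158 182 190 188 188 187 186 186 190 194 203 222 240 249 245 240 239 237 234 232 228]
scn blk [130 156 178 189 187 187 187 187 186 188 193 202 223 242 258 259 257 257 257 257 257 258]
[14 16 18 20 22 24 26 28 30 32 34 36 38 40 42 44]
top tip [255 254 252 230 187 175 211 227 238 236 239 244 243 228 230 225]
top tip [250 251 253 252 249 232 248 247 244 231 234 245 245 226 221 230]
top tip [255 256 255 255 259 256 259 255 244 227 227 239 241 205 202 238]
top tip [250 257 255 257 256 259 249 247 237 223 224 236 232 194 205 247]
```

```bash
python3 - <<'E'
from h import *
a=eyes.camera('top');b=eyes.camera('scene');np.set_printoptions(linewidth=230)
u=np.array([np.cos(np.radians(42)),np.sin(np.radians(42))]);n=np.array([-u[1],u[0]]);o=np.array([576.9,93.8])
def prof(m,c,z,P):
    q=np.array([px(c,[*(o+u*r+n*l),z]) for r,l in P],np.float32)
    return cv2.remap(m.astype(np.float32),q[:,0:1],q[:,1:2],cv2.INTER_CUBIC).ravel().round().astype(int)
m2=np.load('ma2.npy').mean(2);b2=np.load('mb2.npy').mean(2);r=np.arange(-34,35,2);print(r)
for l in(-10,-8,8,10):print('top u z86 l',l,prof(m2,a,86,[(x,l) for x in r]))
for l in(0,):print('groove top z94.5',prof(m2,a,94.5,[(x,l) for x in r]),prof(m2,a,94.5,[(x,-.8) for x in r]))
# wheel circle (r53,z44) and foot (r66): fit centre from top: 
e=cv2.Canny(np.clip(m2,0,255).astype(np.uint8),60,150)
for z,R in((44,53),(0,66)):
    pts=[]
    v,w=np.nonzero(e[170:245,185:260])
    P=np.array([at(a,x+185,y+170,z)[:2] for x,y in zip(w,v)])
    c=o.copy()
    for _ in range(20):
        d=np.hypot(*(P-c).T);s=abs(d-R)<3.5;Q=P[s]
        M=np.c_[2*Q,np.ones(len(Q))];k=np.linalg.lstsq(M,(Q**2).sum(1),rcond=None)[0];c=k[:2]
    print(z,R,c,np.sqrt(k[2]+c@c),s.sum(),'r offset',(c-o)@u,'lat',(c-o)@n)
E
```

```text
[-34 -32 -30 -28 -26 -24 -22 -20 -18 -16 -14 -12 -10  -8  -6  -4  -2   0   2   4   6   8  10  12  14  16  18  20  22  24  26  28  30  32  34]
top u z86 l -10 [226 178 111 126 189 254 254 255 257 253 204 172 212 223 236 263 256 256 255 254 241 212 250 264 255 255 255 256 224 227 231 236 244 245 248]
top u z86 l -8 [236 170 126 167 236 264 255 255 256 243 176 200 255 253 259 256 255 255 255 258 252 250 255 256 255 255 257 252 226 235 237 241 244 244 247]
top u z86 l 8 [250 213 113 155 261 262 255 255 256 254 250 246 251 254 255 255 255 255 255 255 243 217 234 257 256 255 256 254 240 234 237 239 240 238 239]
top u z86 l 10 [245 230 177 190 243 256 255 255 255 256 253 248 253 258 254 260 255 256 255 256 248 249 259 257 255 255 257 256 236 232 235 239 240 237 233]
groove top z94.5 [166 115 199 260 255 256 254 253 251 246 252 254 250 224 224 242 239 245 242 225 246 251 255 255 257 246 228 234 238 238 237 230 230 243 241] [146 109 196 266 256 256 256 257 248 245 252 255 254 228 217 236 236 243 243 228 248 253 255 255 257 251 229 234 238 238 237 231 232 243 244]
44 53 [577.68211181  94.70768634] 53.39028261836982 144 r offset 1.188583056400575 lat 0.1512074586251299
0 66 [575.99683271  92.79600263] 66.35352869306136 185 r offset -1.342989464016737 lat -0.14177857751799758
```

Compared against the nut's own flats in the same top image, the tip stands ~8.7 mm beyond the far flat (8 expected at home). The block's back edge agrees within about 1 mm, and both pushes ended on the same rigid stop, so I take the pin as home. The gripper is clear, so I hand in.

```bash
python3 -c "
from cell import manip;print(manip.sign_off())"
```

```text
the job is handed in; nothing more can be done
None
```

I turned the nut clockwise past its bite and stopped at the next slot in line with the cross hole, without going past or back, then pushed the locking pin in to a firm stop at 13 N or less, let go and handed the job in; camera checks put the pin at home to within 1–2 mm, so the last millimetre is not proven.

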